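# Feed a bisque tile out of the scraping jig and set it on the kiln setter

### The arm

A 6-joint arm with a two-finger parallel gripper is mounted at the origin on the work surface. World frame = base frame: x ahead of the robot, y to its left, z up, the work surface at z = 0. Lengths are in mm, angles in rad, forces in N, time in s.
With the tool pointing down it reaches from about 275 to 825 mm from the base axis. Payload 5.2 kg.
Tool frame: the origin (TCP) lies at the very end of the fingers, on their centre line; the grasp point (between the pads) lies 19 mm behind it; z points along the fingers, y is the line along which they close (so a half turn about z gives the same grasp; the last joint's range is limited). The gripper opens to 93 mm and grips with 3 to 60 N. Pads are 15 mm wide; open, the fingers measure 128 mm over their backs; the gripper's body (75 mm by 188 mm) begins 65 mm behind the grasp point.
Start: joints at [-1.465, 0.259, 1.535, -0, 1.348, -0.203], TCP at [167.175, -523.982, 218.653] pointing down, gripper open.
Joint ranges: [-3.14, 3.14], [-0.91, 2.08], [0.19, 2.58], [-1.22, 4.36], [0.22, 2.71], [-3.12, 3.12]. Speed limits (rad/s): [2.57, 2.57, 3.14, 3.14, 3.14, 3.14].

### API

Orientations are given as [roll, pitch, yaw] about the fixed x, y, z axes, in that order (R = Rz(yaw) Ry(pitch) Rx(roll)).
In Python, from bench import robot gives the robot as it stands. The module is installed in compiled form; this text tells all that it offers. Calls block until the motion is done:
- robot.move_ptp(position, orientation): joint-space move of the TCP to a pose.
- robot.move_linear(position, ori=None, speed=150, f_stop=None): straight line of the TCP; ori=None keeps the orientation; speed is the mean speed in mm/s. With f_stop (N) it stops when the force on the tool has changed by that much, and returns True; else False.
- robot.move_j(angles): joint-space move.
- robot.move_gripper(opening): opening from 0.0 (shut) to 1.0 (fully open); the grip force is fixed at half the most; returns when the fingers have stopped.
- robot.sleep(seconds).
- robot.inverse_kinematics(position, orientation): joint angles nearest the present ones, or None.
- robot.get_image(name): name is "scene" or "top" or "wrist"; returns a dict with "img" (384x512x3 uint8, blue, green, red), "fovy" (degrees; the focal length in pixels is half the picture's height over the tangent of half this angle, whatever the lens; pixels are square), "cx", "cy" (the principal point, pixels), "eye" and "orientation" of the camera in the world. Camera axes: x right, y down, z forward; pixel columns grow to the right and rows downward; lengths in mm; the calibration is good to about 2 mm. A picture is of the moment at which its call begins. There is no depth.
A pose or a line that the arm cannot do raises robot.MotionError and nothing moves.
- robot.hand_in(): hands the job in; it is judged then, once.
Readings, each from a call of its own:
- robot.current_t(): time.
- robot.current_qpos(): joint angles.
- robot.current_joint_vel(): joint speeds.
- robot.current_joint_efforts(): joint torques, N m.
- robot.current_tcp_pos(): TCP position.
- robot.current_eef_rot(): TCP orientation.
- robot.current_contact_force(): force on the tool from outside, world axes, zero at the start.
- robot.current_ft_torque(): the same for the moment, N m.
- robot.current_gripper_width(): opening from 0.0 (shut) to 1.0 (fully open).
- robot.current_finger_force(): force on a finger pad.
Only numpy, scipy, OpenCV 4.12 (cv2) and the standard library are available. Lean on these libraries where they do the work, as an engineer would, in place of code of your own. Each camera call takes 0.05 s, during which the arm holds its last target. There are 200 camera calls.

### The job

With the wooden push stick, feed the clay tile through the scraping jig until a good finger's length (about 40 mm) of it overhangs the out-feed end, then lay the stick back down flat on the open table. Take the tile by its overhanging end, draw it out from under the bars and lay it flat on the narrow plaster setter, lengthwise and centred, with its end snug against the setter's raised stop; do not drop or bang the tile, and leave the other pottery things where they are.

Things in the scene. Friction and masses are not known exactly. Their poses are not given: they have to be found in the camera images.
- jig: Fixed wooden scraping jig, 160 long (x) x 90 wide (y) x 60 mm high block. Origin: centre of its underside, on the table; x is the feed direction, from the in-feed end (-80 mm) to the out-feed end (+80 mm). On its top (the bed, z = 60 mm) two rails 14 mm wide, 16 mm high leave a straight channel 60 mm wide along x, open at both ends.
- jig_in (a point): Point on the bed in the middle of the in-feed mouth (axes as the jig's). Four flat steel bars (12 mm along x, underside 16 mm and top 24 mm above the bed) cross over the channel, centred 22, 50, 78 and 106 mm from this mouth: no room for fingers between or below them, but for the stick's blade.
- jig_out (a point): Point on the bed in the middle of the out-feed edge; x points out of the jig. The last 48 mm of the channel before it are open above; beyond it the table lies 60 mm below.
- tile_mid (a point): Centre of the loose fired-clay tile, 110 long (x) x 56 wide (y) x 8 mm thick, 0.08 to 0.17 kg. It starts flat in the channel under the bars, its x along the jig's x, wholly inside the jig, and slides with light friction. Shut in by the rails, it can be gripped (from above, across its 56 mm width) only where it overhangs the out-feed end.
- stick_grip (a point): Middle of the handle of the loose wooden push stick (0.07 kg), 33 mm above its underside. The handle is an upright block 40 long (x) x 18 wide (y), its top 52 mm above the underside. Under it runs a flat blade 20 wide, 10 mm thick, from 25 mm behind to 135 mm ahead (+x) of this point. Starts flat on the table.
- stick_tip (a point): Middle of the front end of the push stick's blade, 135 mm ahead (x) of the handle's middle and 5 mm above the underside.
- setter: Fixed plaster setter: a bar 150 long (x) x 40 wide (y) with its top face 45 mm above the table, narrower than the tile so that fingers pass on both sides. Origin: centre of its underside. At its +x end stands the stop, 15 mm thick, 20 mm higher than the top face, its face (looking to -x) at x = +60 mm.
- vase: Bystander: terracotta vase, 88 mm across, 125 mm high; origin at its foot.
- bowl: Bystander: white bowl, 110 mm across, 50 mm high; origin at its foot.
- glaze: Bystander: small blue glaze jar, 60 mm across, 90 mm high; origin at its foot.
- brush: Bystander: glaze brush lying on the table, roughly along y, nearer the robot than the jig.
Not all that is in view belongs to the job. Leave any purple look-alike of the part that bears stick_grip alone. Of the things that look like the part that bears tile_mid, the largest one is meant.

How it is judged (in metres and radians):
On the way, in this order (a step that is already met when the one before it is completed fails the run):
1. the push stick, its tip inside the channel, presses against the tile (contact force between stick and tile above 0.1 N and x of stick_tip in the frame of jig between -0.082 and 0.07 m and contact force between the fingers and stick above 0.5 N).
2. the tile overhangs the out-feed end by 28 to 55 mm, still flat in the channel and not touched by the fingers (x of tile_mid in the frame of jig between 0.053 and 0.08 m and angle between tile_mid's own z axis and vertical below 0.15 rad and z of tile_mid in the frame of jig above 0.055 m and contact force between the fingers and tile below 0.1 N), for 0.2 s.
3. the tile is gripped by its overhanging end, the stick let go on the table (contact force between the fingers and tile above 2 N and height (world z) of stick_tip below 0.012 m and x of tile_mid in the frame of jig above 0.045 m and contact force between the fingers and stick below 0.1 N), for 0.1 s.
At the end, for the whole second after the job is handed in: The tile lies flat (within 3 degrees) and still on the setter's top face, lengthwise (within 4.5 degrees) and centred across it within 8 mm, its end no more than 3.5 mm from the stop's face; the push stick lies flat and still on the table (x of tile_mid in the frame of setter between 0.0015 and 0.0065 m and y of tile_mid in the frame of setter between -0.008 and 0.008 m and z of tile_mid in the frame of setter between 0.046 and 0.052 m and angle between the x axis of tile_mid and the x axis of setter, either way round below 0.08 rad and angle between each of tile_mid, stick_grip's own z axis and vertical below 0.05 rad and linear speed of each of tile, stick below 0.01 m/s and height (world z) of stick_tip below 0.012 m and height (world z) of stick_grip below 0.04 m); the robot touches nothing.
It fails at once if the tile falls off the jig or setter (height (world z) of tile_mid below 0.035 m).
It fails at once if the tile is dropped or banged on the setter (meets it at over 0.35 m/s) (contact force between tile and setter above 0.2 N and linear speed of tile above 0.35 m/s).
It fails at once if a bystander is moved by over 30 mm (distance of any of vase, bowl, glaze, brush from where it was at the start of the episode above 0.03 m).
It also fails if it takes over 64 s, if anything falls off the work surface, if the arm or the gripper's body presses on something with over 40 N, if the wrist force passes 120 N, or if a joint passes its speed limit or range.

## Working session

There is one attempt and no reset: what is moved stays moved. The work goes in short steps, each a Python script; the robot and the scene stay as the last script left them, time stands still between calls to the robot, and variables do not carry over. Pictures are saved under pics/ and viewed, at most 10 in all, crops included, and the job is handed in when it is done.

```bash
mkdir -p pics
cat > h.py <<'E'
import numpy as np, cv2
from scipy.spatial.transform import Rotation as R
from bench import robot
def grab(n,f):
    d=robot.get_image(n); cv2.imwrite('pics/'+f,d['img'])
    import pickle; e={k:d[k] for k in d if k!='img'}; pickle.dump(d,open('pics/'+f+'.pkl','wb')); return d
def load(f):
    import pickle; return pickle.load(open('pics/'+f+'.pkl','rb'))
def rot(d):
    o=np.array(d['orientation']); return o if o.shape==(3,3) else R.from_euler('xyz',o).as_matrix()
def px(d,u,v,z):
    f=192/np.tan(np.radians(d['fovy'])/2)
    r=rot(d)@np.array([(u-d['cx'])/f,(v-d['cy'])/f,1]); e=np.array(d['eye'])
    return e+r*(z-e[2])/r[2]
def proj(d,p):
    f=192/np.tan(np.radians(d['fovy'])/2)
    c=rot(d).T@(np.array(p)-np.array(d['eye'])); return np.array([d['cx']+f*c[0]/c[2],d['cy']+f*c[1]/c[2]])
E
python3 - <<'E'
from h import *
for n in('top','scene'):
    d=grab(n,n+'0.png'); print(n,[ (k,d[k]) for k in d if k!='img'])
    cv2.imwrite('pics/%s0b.png'%n,cv2.resize(d['img'],(800,600),interpolation=cv2.INTER_CUBIC))
E
```

```text
top [('fovy', 54.45906630906385), ('cx', 254.77125176817137), ('cy', 185.67534835452167), ('eye', array([ 454.5677159 ,   52.83752842, 1290.5044394 ])), ('orientation', array([-3.07929492e+00, -2.62637764e-04, -1.57584581e+00]))]
scene [('fovy', 56.57557451988467), ('cx', 252.4599497564181), ('cy', 190.13312313307642), ('eye', array([1221.24719737, -433.97978264,  853.46930262])), ('orientation', array([-2.3288175 ,  0.01591166,  0.94712596]))]
```

View pics/top0b.png

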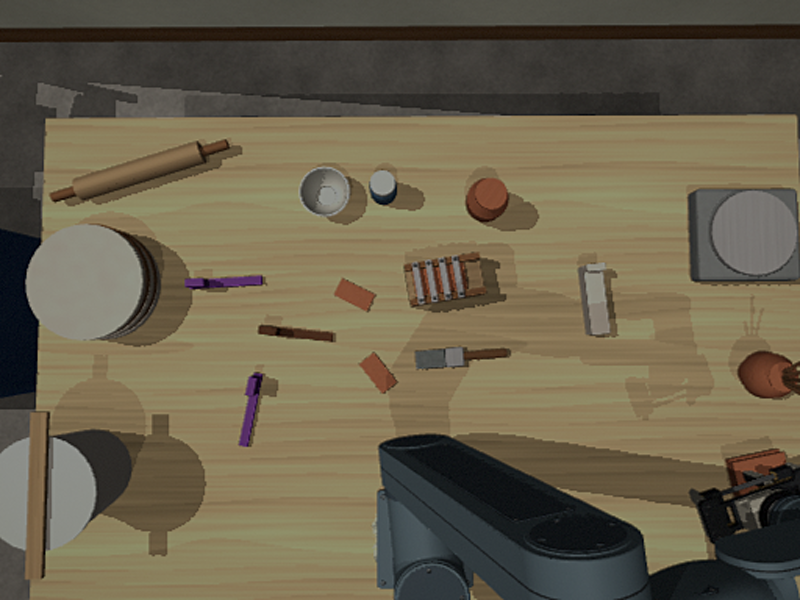

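View pics/scene0b.png

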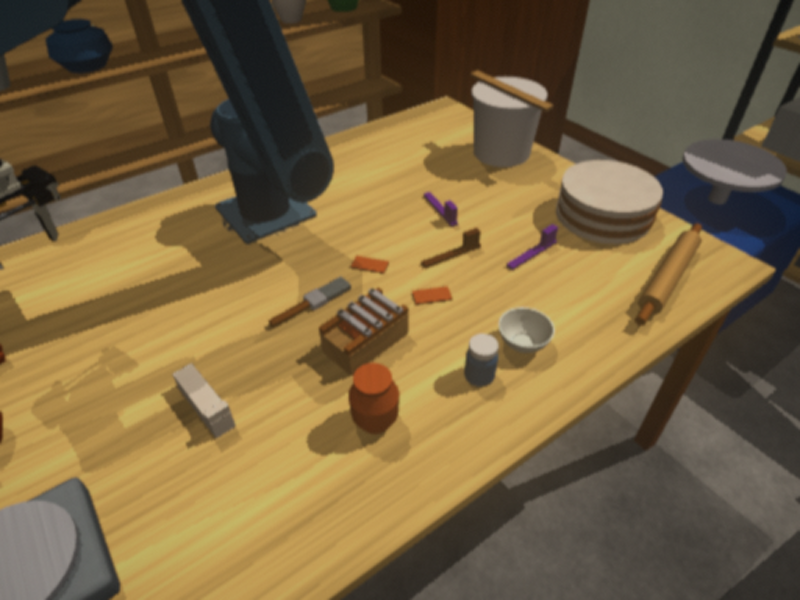

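The top view (800x600 scale) shows:
- **Jig:** at (445,280), with its out-feed to the right (−y).
- **Stick:** three candidates, brown at (297,333), purple at (224,283) and purple at (252,410). Brown is meant, because the purple ones are the excluded look-alikes.
- **Tile:** three candidates, loose pieces at (355,294) and (378,372), and the one under the bars in the jig. The jig one is meant, because it is the largest.
- **Setter:** at (596,300), with its stop at the top end (+x).

I'll confirm with an enlarged crop.

Run:
```python
from h import *
d=load('top0.png')['img']
a=cv2.resize(d[155:235,155:255],(800,640))[:600]
b=d[155:205,250:400]
cv2.imwrite('pics/c1.png',cv2.resize(d[192:232,155:235],(800,400),interpolation=cv2.INTER_CUBIC))
c=np.vstack([cv2.resize(d[155:205,250:325],(450,300),interpolation=cv2.INTER_CUBIC),cv2.resize(d[165:215,360:435],(450,300),interpolation=cv2.INTER_CUBIC)])
s=cv2.resize(d[202:227,160:218],(348,150),interpolation=cv2.INTER_CUBIC)
o=np.zeros((600,800,3),np.uint8);o[:,:450]=c;o[:150,452:]=s
cv2.imwrite('pics/c1.png',o)
```

```text
(no output)
```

View pics/c1.png

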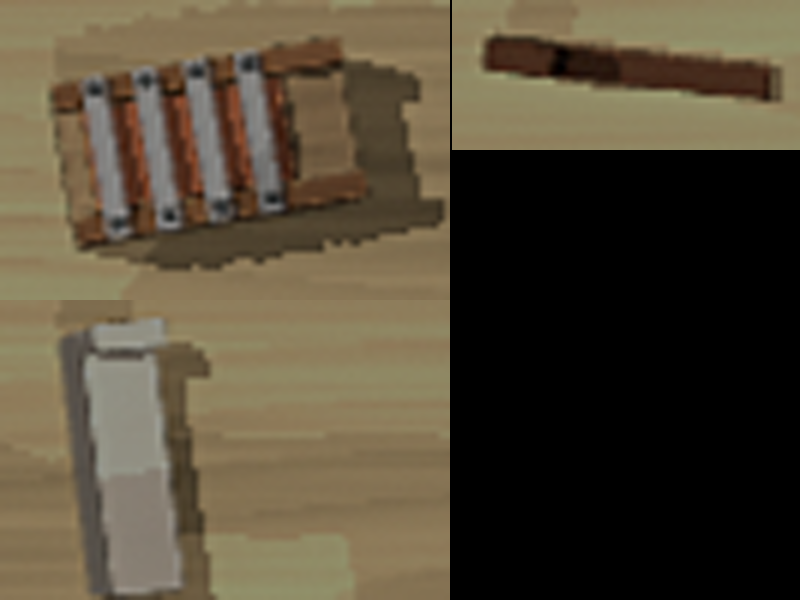

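Run:
```python
from h import *
np.set_printoptions(precision=1,suppress=True)
d=load('top0.png')
J=lambda u,v,z:px(d,250+u/6-.4,155+v/6-.4,z)[:2]
S=lambda u,v,z:px(d,360+u/6-.4,165+(v-300)/6-.4,z)[:2]
K=lambda u,v,z:px(d,160+(u-452)/6-.4,202+v/6-.4,z)[:2]
b1,b4=J(106,153,84),J(260,131,84); print('bars',b1,b4,np.linalg.norm(b4-b1))
u=(b4-b1)/np.linalg.norm(b4-b1);print('jig yaw',np.arctan2(u[1],u[0]),'c',b1+58*u,'end of tile px',J(292,128,68))
for p in((95,85),(118,222),(248,62),(272,200)):print(J(*p,84))
a,b=S(120,354,45),S(145,592,45);print('setter',a,b,np.linalg.norm(a-b),np.arctan2(*(a-b)[::-1]))
h,t=K(518,55,52),K(766,82,10);print('stick',h,t,np.linalg.norm(h-t),np.arctan2(*(t-h)[::-1]))
print(robot.current_eef_rot())
for n,u,v,z in(('bowl',325,190,50),('glaze',383,185,90),('vase',487,200,125),('tile1',355,294,8),('tile2',378,372,8),('brushL',415,358,5),('brushR',510,352,5),('purp',263,281,10)):print(n,px(d,u/1.5625,v/1.5625,z)[:2])
```

```text
bars [547.7  11.5] [559.2 -71.8] 84.16322889411028
jig yaw -1.4335690486932702 c [555.7 -45.9] end of tile px [562.2 -91.1]
[584.7  17.2]
[510.4   5.3]
[596.8 -65.8]
[521.8 -77.9]
setter [ 570.7 -366.5] [ 438.1 -376.9] 133.06016591520694 0.07856075178342795
stick [450.  331.3] [433.7 199.2] 133.10246284231414 -1.6930632540871662
[-3.1 -0.   0.3]
bowl [748.9 208.5]
glaze [749.4  82.5]
vase [ 709.  -128.6]
tile1 [526.5 147.1]
tile2 [355.5  96.9]
brushL [385.4  15.7]
brushR [ 397.4 -192.9]
purp [556.1 349.5]
```

Run:
```python
from h import *
np.set_printoptions(precision=2,suppress=True)
pi=np.pi
for n,p,ys in(('stick',[450,331,200],(-1.693,-1.693+pi)),('jigin',[530,120,110],(-1.434,-1.434+pi)),('out',[569,-145,60],(-1.434,-1.434+pi)),('set',[530,-370,60],(.079,.079-pi,.079+pi))):
    for y in ys: print(n,y,robot.inverse_kinematics(p,[pi,0,y]))
robot.move_ptp([450,331,190],[pi,0,-1.693])
print(robot.current_qpos(),robot.current_t())
d=grab('wrist','w1.png');cv2.imwrite('pics/w1b.png',cv2.resize(d['img'],(800,600),interpolation=cv2.INTER_CUBIC))
```

```text
stick -1.693 [ 0.43  0.29  1.54  0.    1.31 -2.58]
stick 1.448592653589793 [ 0.43  0.29  1.54 -0.    1.31  0.56]
jigin -1.434 [ 0.02  0.34  1.7  -0.    1.1   3.02]
jigin 1.7075926535897932 [ 0.02  0.34  1.7  -0.    1.1  -0.12]
out -1.434 [-0.44  0.47  1.64 -0.    1.03  2.57]
out 1.7075926535897932 [-0.44  0.47  1.64  0.    1.03 -0.58]
set 0.079 [-0.78  0.56  1.48 -0.    1.1   0.71]
set -3.062592653589793 [-0.78  0.56  1.48  0.    1.1  -2.43]
set 3.2205926535897933 [-0.78  0.56  1.48  0.    1.1  -2.43]
[ 0.43  0.29  1.56 -0.    1.29 -2.58] 3.25
```

View pics/w1b.png

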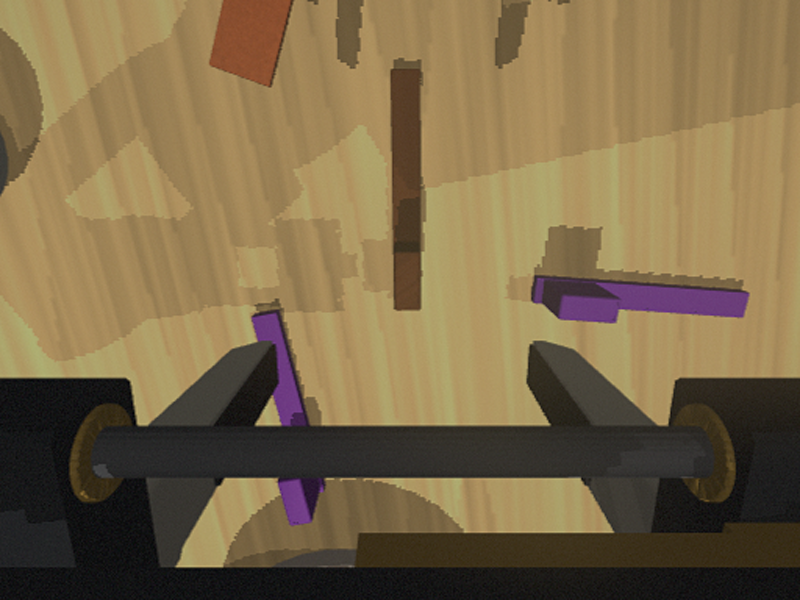

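The wrist view shows the brown stick upright. Its handle top spans (394–420, 250–310) and its blade tip is at (405,70). I'll grip with the yaw turned by π, which suits the wrist range for the later poses.

Run:
```python
from h import *
np.set_printoptions(precision=3,suppress=True)
pi=np.pi; d=load('w1.png')
K=lambda u,v,z:px(d,u/1.5625-.2,v/1.5625-.2,z)[:2]
h,t=K(407,280,52),K(405.5,70,10)
print(h,t,np.linalg.norm(h-t)); yaw=np.arctan2(*(t-h)[::-1]); print(yaw)
y2=yaw+pi
robot.move_ptp([*h,90],[pi,0,y2])
robot.move_linear([*h,14.5],speed=90)
robot.move_gripper(0)
print(robot.current_gripper_width()*93,robot.current_finger_force(),robot.current_tcp_pos(),robot.current_t())
robot.move_linear([*h,100],speed=120)
d=grab('wrist','w2.png');cv2.imwrite('pics/w2b.png',cv2.resize(d['img'],(800,600),interpolation=cv2.INTER_CUBIC))
print(robot.current_contact_force())
```

```text
[447.878 331.913] [432.267 199.865] 132.96770821018748
-1.688474737377269
17.95100111743046 29.999159574508667 [447.878 331.911  14.479] 8.0917
[ 0.525 -0.484 -1.172]
```

View pics/w2b.png

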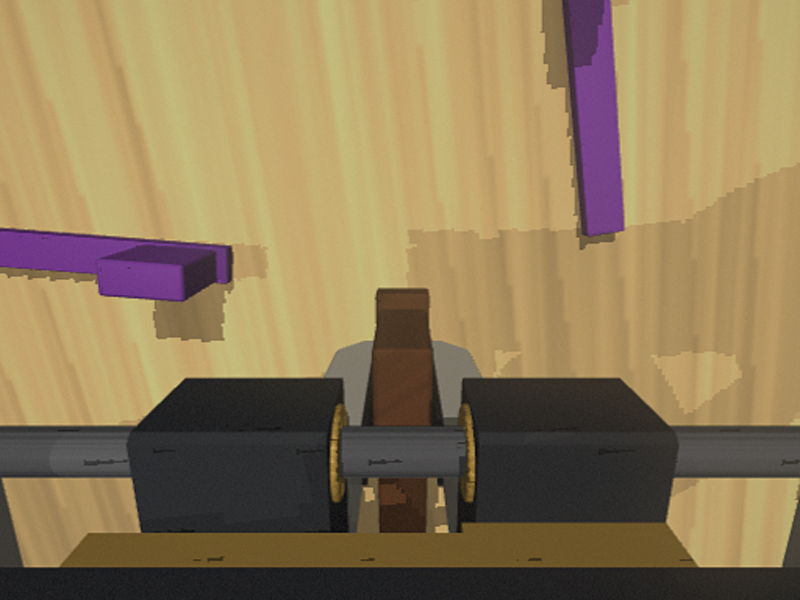

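The stick is gripped squarely (18 mm wide, 30 N) and is clear of the table. Next I insert it and push.

```bash
cat >> h.py <<'E'
JC=np.array([555.7,-45.9]);JY=-1.4336;pi=np.pi
def jig(x,y=0):
    c,s=np.cos(JY),np.sin(JY); return JC+[c*x-s*y,s*x+c*y]
E
python3 - <<'E'
from h import *
np.set_printoptions(precision=2,suppress=True)
d=load('w2.png'); print('tail',px(d,402/1.5625-.2,290/1.5625-.2,95.5),robot.current_tcp_pos())
o=[pi,0,JY+pi]; z=77.3
robot.move_ptp([*jig(-250),z+8],o)
robot.move_linear([*jig(-250),z],speed=60)
robot.move_linear([*jig(-135-72),z],speed=100)
f0=robot.current_contact_force()
for tip in(-50,-30,-10,10):
    robot.move_linear([*jig(-135+tip),z],speed=45); print(tip,robot.current_contact_force()-f0)
robot.sleep(.3)
d=grab('top','t2.png');print(robot.current_t(),robot.current_tcp_pos())
w=grab('scene','s2.png')
o=np.vstack([cv2.resize(d['img'][145:215,220:340],(720,420),interpolation=cv2.INTER_CUBIC)])
cv2.imwrite('pics/t2b.png',o)
E
```

```text
tail [450.82 358.9   95.5 ] [447.16 331.57  99.05]
-50 [-0.15 -0.24 -1.03]
-30 [-0.38  0.68 -0.12]
-10 [-0.32  0.07 -0.84]
10 [-0.6  -1.1  -0.68]
13.2917 [538.57  78.08  77.3 ]
```

View pics/t2b.png

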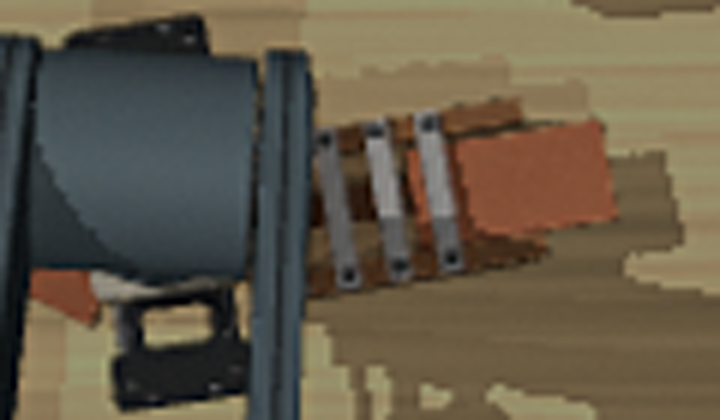

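The tile now sticks out past the out-feed; its front edge centre is at crop (609,170).

Run:
```python
from h import *
np.set_printoptions(precision=2,suppress=True)
d=load('t2.png'); P=lambda u,v,z:px(d,220+u/6-.4,145+v/6-.4,z)[:2]
R2=lambda p:np.array([[np.cos(JY),np.sin(JY)],[-np.sin(JY),np.cos(JY)]])@(p-JC)
for q in((609,170,68),(600,120,68),(618,220,68),(437,190,84),(335,208,84)):print(R2(P(*q)))
o=[pi,0,JY+pi]
# withdraw, lay stick back
robot.move_linear([*jig(-252),77.3],speed=150)
robot.move_ptp([447.9,331.9,45],[pi,0,-1.6885+pi])
robot.move_linear([447.9,331.9,15.2],speed=50,f_stop=6)
robot.move_gripper(0.5)
robot.move_linear([447.9,331.9,100],speed=150)
robot.move_gripper(1.0)
robot.move_ptp([*jig(102),140],o)
print(robot.current_t())
w=grab('wrist','w3.png');cv2.imwrite('pics/w3b.png',cv2.resize(w['img'],(800,600),interpolation=cv2.INTER_CUBIC))
```

```text
[121.46  -0.59]
[120.78  27.36]
[122.14 -28.46]
[24.66  0.73]
[-31.37  -1.11]
19.7
```

View pics/w3b.png

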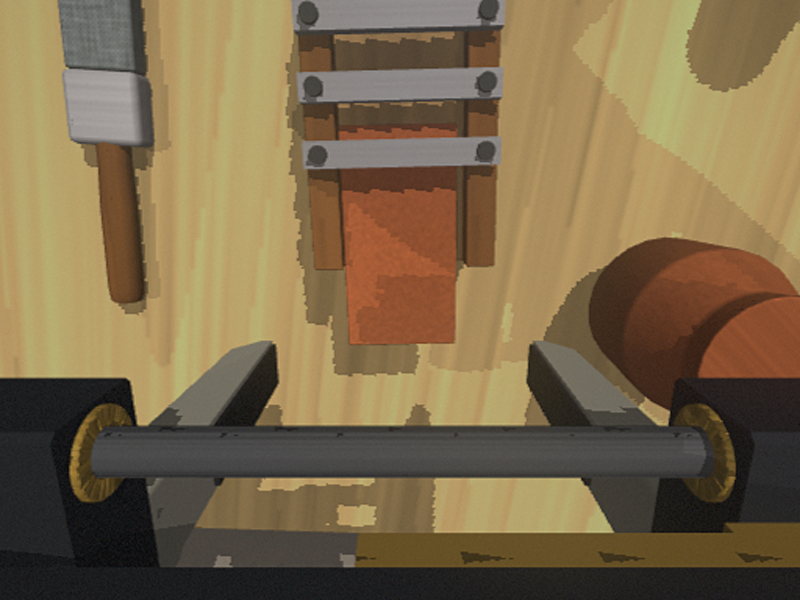

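The wrist view shows the tile's overhanging end, with its front edge running from (349,344) to (455,343). The vase is at the right and just clear of the gripper.

Run:
```python
from h import *
np.set_printoptions(precision=3,suppress=True)
d=load('w3.png'); P=lambda u,v,z:px(d,u/1.5625-.2,v/1.5625-.2,z)[:2]
R2=lambda p:np.array([[np.cos(JY),np.sin(JY)],[-np.sin(JY),np.cos(JY)]])@(p-JC)
a,b=P(349,344,68),P(455,343,68); l,r=P(343,205,68),P(456,205,68)
f=(a+b)/2; ty=np.arctan2(*(f-(l+r)/2)[::-1]); print(R2(a),R2(b),np.linalg.norm(a-b),np.linalg.norm(l-r),ty-JY)
e=b-a; print('edge yaw',np.arctan2(-e[0],e[1])-JY, np.arctan2(e[0],-e[1])-JY)
print('rail ends',R2(P(328,269,76)),R2(P(480,265,76)))
print('bar4',R2(P(317,154,84)),R2(P(487,151,84)))
```

```text
[120.506 -27.524] [119.938  28.288] 55.815099277495875 55.16581428904653 0.01667054155683867
edge yaw 0.01017523971391232 3.1517678933037057
rail ends [ 78.486 -35.724] [76.494 38.401]
bar4 [ 24.722 -37.277] [23.454 38.06 ]
```

```bash
cat >> h.py <<'E'
SF=np.array([570.7,-366.5]);SY=0.0786
def ss(x,y=0):  # x from stop face, setter axes
    c,s=np.cos(SY),np.sin(SY); return SF+[c*x-s*y,s*x+c*y]
E
python3 - <<'E'
from h import *
np.set_printoptions(precision=2,suppress=True)
o=[pi,0,JY+pi+.012]
robot.move_ptp([*jig(97,.5),100],o)
robot.move_linear([*jig(97,.5),48],speed=60)
robot.move_gripper(0)
print(robot.current_gripper_width()*93,robot.current_finger_force()); robot.sleep(.2)
f0=robot.current_contact_force()
robot.move_linear([*jig(97+88,1.5),48.5],speed=60)
print(robot.current_contact_force()-f0)
robot.move_linear([*jig(97+95,1.5),110],speed=100)
robot.move_ptp([*ss(-86.8-30),110],[pi,0,SY])
robot.sleep(.2)
print(robot.current_t(),robot.current_contact_force())
w=grab('wrist','w4.png');cv2.imwrite('pics/w4b.png',cv2.resize(w['img'],(800,600),interpolation=cv2.INTER_CUBIC))
E
```

```text
55.44940124287686 29.94317203760147
[ 0.15  0.53 -0.39]
25.7167 [ 0.05 -0.74 -0.78]
```

View pics/w4b.png

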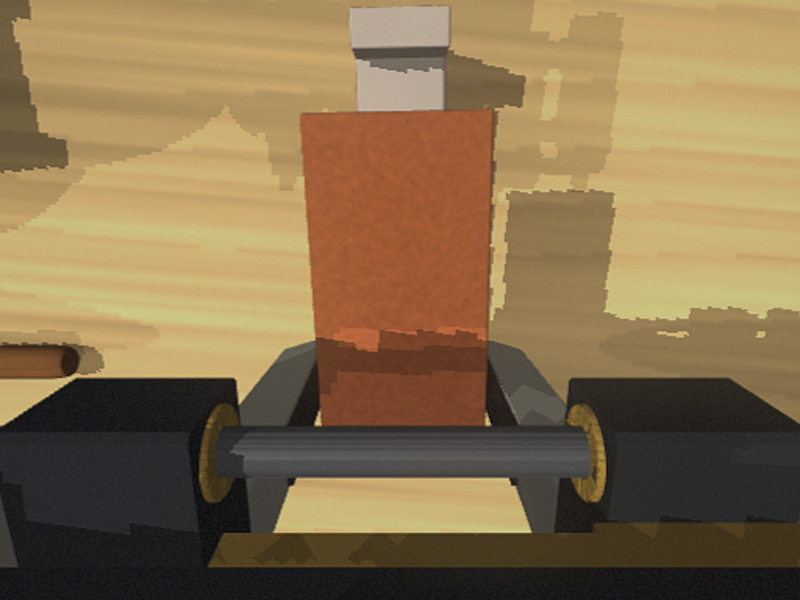

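The wrist view shows:
- **Tile:** held, with its far corners at (302,113) and (493,110).
- **Stop:** top face spans (350–450, 8–47).
- **Setter:** top face meets the stop at about (358–446, 56), with its side edges running down to (358,110) and (445,110).

Run:
```python
from h import *
np.set_printoptions(precision=2,suppress=True)
d=load('w4.png'); 
R2=lambda p:np.array([[np.cos(SY),np.sin(SY)],[-np.sin(SY),np.cos(SY)]])@(p-SF)
P=lambda u,v,z:R2(px(d,u/1.5625-.2,v/1.5625-.2,z)[:2])
print('eye',d['eye'],'tcp',R2(robot.current_tcp_pos()[:2]),robot.current_tcp_pos(),robot.current_eef_rot())
for z in(120,128,130,134,140):
    a,b,c,e=P(302,113,z),P(493,110,z),P(323,425,z),P(486,425,z); print(z,'far',a,b,b-a,'near',c,e,c[1]-e[1])
for q in((350,47,65),(450,47,65),(350,8,65),(450,8,65),(358,57,45),(446,56,45),(358,110,45),(445,110,45)): print(q,P(*q))
```

```text
eye [ 526.29 -369.41  276.06] tcp [-116.35    0.45] [ 454.68 -375.19  109.93] [-3.14  0.    0.08]
120 far [-29.25  31.32] [-28.37 -26.92] [  0.89 -58.24] near [-135.59   29.37] [-135.53  -29.67] 59.042148536890316
128 far [-30.03  29.75] [-29.19 -25.51] [  0.84 -55.26] near [-130.93   27.9 ] [-130.86  -28.12] 56.015519786599796
130 far [-30.23  29.35] [-29.4  -25.16] [  0.83 -54.51] near [-129.76   27.53] [-129.69  -27.73] 55.25886259902717
134 far [-30.62  28.57] [-29.81 -24.45] [  0.81 -53.02] near [-127.42   26.79] [-127.36  -26.95] 53.74554822388184
140 far [-31.21  27.38] [-30.43 -23.39] [  0.77 -50.78] near [-123.92   25.68] [-123.86  -25.79] 51.475576661164
(350, 47, 65) [ 0.93 21.66]
(450, 47, 65) [  0.95 -18.28]
(350, 8, 65) [14.85 21.28]
(450, 8, 65) [ 14.86 -17.91]
(358, 57, 45) [ 1.24 20.25]
(446, 56, 45) [  1.66 -18.4 ]
(358, 110, 45) [-20.64  20.76]
(445, 110, 45) [-20.62 -18.49]
```

Run:
```python
from h import *
np.set_printoptions(precision=2,suppress=True)
R2=lambda p:np.array([[np.cos(SY),np.sin(SY)],[-np.sin(SY),np.cos(SY)]])@(p-SF)
o=[pi,0,SY-.016]
robot.move_linear([*ss(-95,1.3),60],o,speed=80)
robot.move_linear([*ss(-95,1.3),38],speed=40)
print(robot.move_linear([*ss(-95,1.3),32.7],speed=12,f_stop=2.5),robot.current_tcp_pos(),robot.current_contact_force())
z=robot.current_tcp_pos()[2]
print(robot.move_linear([*ss(-79,1.3),z],speed=12,f_stop=5),R2(robot.current_tcp_pos()[:2]),robot.current_contact_force())
print(robot.current_t())
```

```text
True [ 475.94 -372.68   33.05] [0.31 0.49 4.92]
True [-86.35   1.22] [-0.68 -0.5   4.54]
28.6
```

Run:
```python
from h import *
np.set_printoptions(precision=2,suppress=True)
R2=lambda p:np.array([[np.cos(SY),np.sin(SY)],[-np.sin(SY),np.cos(SY)]])@(p-SF)
z=robot.current_tcp_pos()[2]
print(robot.move_linear([*ss(-82,1.3),z],speed=8,f_stop=8),R2(robot.current_tcp_pos()[:2]),robot.current_contact_force())
robot.move_linear([*R2.__call__(SF)*0+robot.current_tcp_pos()[:2],z-.3],speed=10)
print(robot.current_contact_force())
robot.move_gripper(0.85)
p=robot.current_tcp_pos()
robot.move_linear([p[0],p[1],150],speed=100)
robot.move_linear([*ss(-130,1.3),190],speed=150)
robot.sleep(.2)
print(robot.current_t())
w=grab('wrist','w5.png');d=grab('top','t5.png')
o=np.zeros((600,800,3),np.uint8)
o[:384,:512]=w['img'];o[384:600,:]=cv2.resize(d['img'],None,fx=3,fy=3)[480:696,440:1240]
cv2.imwrite('pics/w5b.png',o)
```

```text
True [-86.39   1.2 ] [-1.22 -0.12  4.61]
[-2.06  0.69  6.  ]
31.8917
```

View pics/w5b.png

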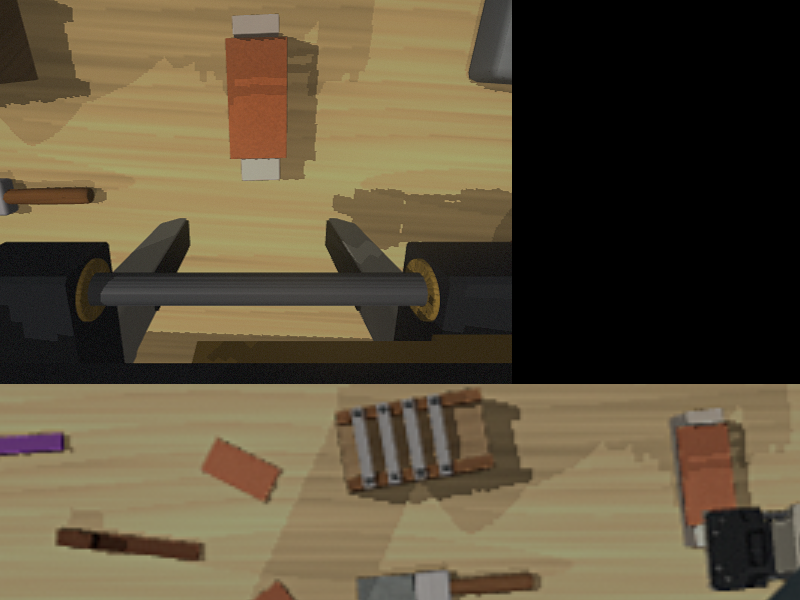

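The tile lies on the setter, close to the stop: in the wrist view its far edge is (226,39)–(287,38) and its near edge (230,158)–(286,158). The stick lies flat on the table. Next I check the numbers.

Run:
```python
from h import *
np.set_printoptions(precision=2,suppress=True)
d=load('w5.png')
R2=lambda p:np.array([[np.cos(SY),np.sin(SY)],[-np.sin(SY),np.cos(SY)]])@(p-SF)
P=lambda u,v,z:R2(px(d,u,v,z)[:2])
for q in((226,39,53),(287,38.5,53),(230,158.5,53),(286,158.5,53),(233,34,65),(279,33,65),(242,180,45),(280,180,45)):print(q,P(*q))
cv2.imwrite('pics/w5c.png',cv2.resize(d['img'][5:65,215:300],(765,540),interpolation=cv2.INTER_CUBIC))
```

```text
(226, 39, 53) [-1.02 28.44]
(287, 38.5, 53) [ -1.52 -26.27]
(230, 158.5, 53) [-109.43   29.1 ]
(286, 158.5, 53) [-110.27  -26.35]
(233, 34, 65) [ 0.59 21.14]
(279, 33, 65) [  0.72 -18.32]
(242, 180, 45) [-133.53   18.31]
(280, 180, 45) [-134.11  -21.05]
```

View pics/w5c.png

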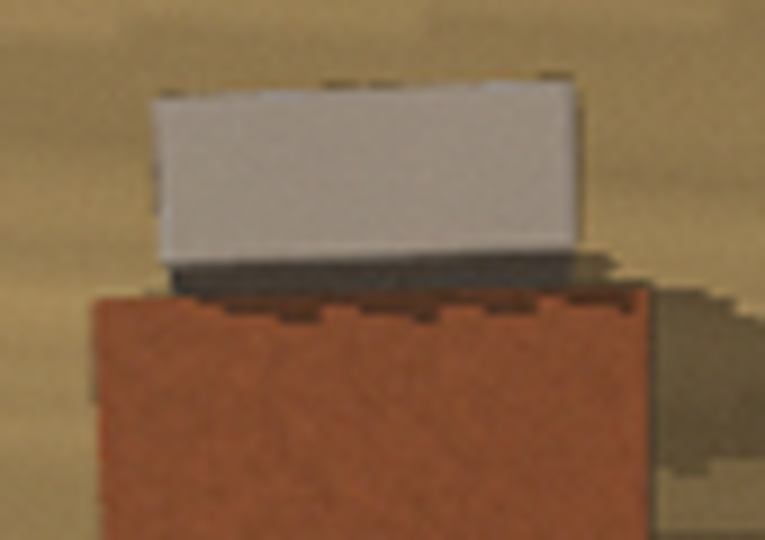

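The tile's end is 1–2 mm from the stop at most, it is centred within about 1 mm, and it is about 0.03 rad off the setter's axis. All of that is within the limits, so I'm handing in.

```bash
python3 -c "
from h import *
print(robot.current_t(),robot.hand_in())"
```

```text
the job is handed in; nothing more can be done
31.9917 None
```

I handed the job in at 32 s with no verdict returned: by my last measurements the tile lies flat and centred on the setter about 1–2 mm from the stop (limit 3.5 mm), and the stick lies flat on the table.

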